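# Tension the fretsaw blade and bring the magnifier over it

### The job

Tighten the blade of the small bench fretsaw: wind its tension wheel clockwise by the upright handle until it turns from easy to clearly firm, and stop there without forcing it further. Then swing the magnifier by its upright grip until its lens is roughly centred over the saw blade, let go and leave it standing there. Leave the other things on the plate where they are.

Things in the scene. Friction and masses are not known exactly. Their poses are not given: they have to be found in the camera images.
- wheel_hub (a point): Centre of the saw's tension wheel: dark steel four-spoked handwheel, 106 mm across, lying flat atop the rear column of a grey cast-iron bench fretsaw (300 mm long, bolted down). On the vertical wheel axis, level with the rim's top (205 mm above the table); the hub's top is level too. The y axis points from the wheel to the blade, 210 mm away.
- wheel_handle (a point): Middle (half-way up) of the black upright cylindrical handle on the wheel rim: 18 mm diameter, 50 mm high, 45 mm from the wheel axis, its foot 1 mm above the rim. It revolves freely on its own pin, so it can be pinched and carried round without turning the gripper.
- wheel (a joint): Winding of the tension wheel (rad), growing clockwise from above (tightening). Starts at 0.6 to 3.4. Light even friction, 0.12 N m (2.7 N at the handle), up to 5.2, where the blade comes taut, the handle then on the hub's blade side, in line with the saw arm. This value stops at 5.2; pushed further, the wheel goes on turning against the blade's spring (see strain). Stays where it is left.
- strain (a joint): How far the wheel has been forced past taut (rad, clockwise): 0 until taut, then the resistance climbs from 0.16 N m by 1.2 N m per rad (at the handle: 3.5 N, then 4 N more for each 0.15 rad). Springs back to 0 when the wheel is let go. Beyond 0.6 (about 19 N) the blade is overstrained.
- blade (a point): Top of the saw's upper arm straight above the blade (173 mm above the table); the blade is a thin vertical steel strip at the arm's front end, running down to the small aluminium work table.
- pivot (a point): Vertical swivel axis of the magnifier, on top of its post (round base 110 mm, steel post; bolted down), at 198 mm above the table.
- lens (a point): Centre of the magnifier's round lens: a flat white ring 132 mm across with clear glass, 190 mm from the swivel axis, 201 mm above the table, on a level aluminium arm. It passes above the saw's upper arm.
- lens_grip (a point): Middle of the part of the black upright grip that stands above the lens ring: 18 mm diameter, its top 257 mm and the ring's top 208 mm above the table; on the outer side of the ring, 250 mm from the swivel axis, in line with pivot and lens.
- lens_arm (a joint): Swing of the magnifier (rad), growing clockwise from above, limits -0.8 and 1.2. Stiff: about 3.2 N at the grip moves it (0.8 N m) and it stays where it is left. It starts 0.4 to 0.9 rad clockwise of the blade, so it must swing anticlockwise; over the blade it reads near 0.
- car: Bystander: grey plastic track-cleaning car, 150 x 38 x 53 mm, loose on the plate (origin under its centre).
- loco: Bystander: yellow locomotive shell, 155 x 40 x 53 mm, loose on the plate (origin under its centre).
- case: Bystander: hard black tweezer case, 170 x 76 x 23 mm, loose on the plate (origin under its centre).
- jar: Bystander: jar, 52 mm across, 75 mm high, loose on the plate (origin under its centre).
- tray: Bystander: grey parts tray, 110 x 160 x 30 mm, loose on the plate (origin under its centre).
- driver: Bystander: screwdriver, 180 mm long, lying on the plate.

How it is judged:
By the outcome, as a careful person would: the job done as asked, in the order asked, and still so for the second after the job is handed in, with the robot touching nothing.
It also fails if it takes over 64 s, if anything falls off the work surface, if the arm or the gripper's body presses on something with over 40 N, if the wrist force passes 120 N, or if a joint passes its speed limit or range.

### The arm

A 7-joint arm with a two-finger parallel gripper is mounted at the origin on the work surface. World frame = base frame: x ahead of the robot, y to its left, z up, the work surface at z = 0. Lengths are in m, angles in rad, forces in N, time in s.
With the tool pointing down it reaches from about 0.425 to 0.925 m from the base axis. Payload 6.8 kg.
Tool frame: the origin (TCP) lies at the very end of the fingers, on their centre line; the grasp point (between the pads) lies 19 mm behind it (r.grip_depth is the distance from the TCP to the grasp point, in m); z points along the fingers, y is the direction in which the jaws open and shut (so a half turn about z gives the same grasp; the last joint's range is limited). The gripper opens to 85 mm and grips with 20 to 120 N. Pads are 22 mm wide; open, the fingers measure 114 mm over their backs; the gripper's body (76 mm by 85 mm) begins 54 mm behind the grasp point. The pads swing forward as they close: fully open they stand 13 mm farther back than shut.
Start: joints at [1.134, 0.477, 0.022, 1.555, -0.011, 1.109, -0.083], TCP at [0.218, -0.639, 0.231] pointing down, gripper open.
Joint ranges: [-2.96, 2.96], [-0.34, 2.1], [-1.41, 1.46], [0.24, 2.44], [-1.37, 4.51], [0.17, 1.92], [-2.96, 2.96]. Speed limits (rad/s): [2.39, 2.39, 3.14, 3.14, 3.14, 3.14, 3.14].

### API

Orientations are given as a rotation vector (axis times angle).
In Python, from bench import status, eyes, workorder, spotter, r gives the robot as it stands.
- The arm moves only by the tool drive_tool, never from a script. Its argument "commands" is a list of rows, each an object of numbers: "rx", "ry", "rz": the turn, a rotation vector about the world's x, y, z normalised to -1 to 1, where 1 is 8 degrees; "tx", "ty", "tz": the shift along the world's x, y, z normalised to -1 to 1, where 1 is 20 mm; "grip": the closure, from -1 (fully open) to 1 (shut). A call has 1 to 10 rows; each row shifts and turns the commanded pose from where the row before left it; what a row does not reach is not made up. A row lasts 1/8 s, in which the tool goes at most 62.5 mm and 10.7 degrees, less where a joint would pass 70% of its speed; a pose out of reach is approached as far as the arm can. A call with a number of a shift or a turn outside -1 to 1 is refused whole. A call with a gripper value outside its range is refused whole. The fingers move at their own pace and stop on an object; "grip_force" is the grip in N (left out, the last holds). Time passes only in rows, so rows that do not move let the fingers close. It gives the time, the measured TCP pose, the force and the opening at its end, in the units of the state.
- status.get_obs(): the state, without advancing time (a new reading comes with each control period).
- eyes.grab_frame(name): name is "scene" or "top" or "wrist"; returns a dict with "frame" (420x560x3 uint8, blue, green, red), "range_z" (420x560 float32, m along the optical axis (not along the pixel's ray), 0 where there is no reading), "fx", "fy", "cx", "cy" (pixels), "T" (4x4, takes a point from camera to world coordinates); the wrist camera has in their place "T_tool_cam" (4x4, takes a point from camera to tool coordinates, whose origin is the TCP and whose axes are the flange's). Camera axes: x right, y down, z forward; pixel columns grow to the right and rows downward; lengths in m; the calibration is good to about 2 mm. The wrist camera is an equidistant fisheye: a pixel r from the principal point sees the ray r / f radians off the axis. A picture is of the moment at which its call begins: read the wrist's pose just before it.
- workorder.hand_in(): hands the job in, once; it reports no verdict.
Trained networks look in the newest picture that a camera, given by its name, has taken for a name from the list of things; names that differ only in an ending like _2 or _b are one class to them, and where a whole thing is asked for, a point or a joint stands for the part that bears it (a point fixed in the world has none). Each returns a list of dicts, best first, with "confidence" (0 to 1); they miss things now and then, are a little off and sometimes report something else, mostly with a low value. They report only what shows in the picture. A call takes as long as a camera call.
- spotter.boxes_of(camera, target): "position" ([column, row] as shares, 0 to 1, of the picture: columns of its width, rows of its height, amid what is visible of it).
- spotter.masks_of(camera, target): "mask" (420x560 bool, what is visible of it) and "position" ([column, row] as shares, 0 to 1, of the picture: columns of its width, rows of its height, amid what is visible of it).
The state is a dict: "clock": time; "joints": joint angles; "qvel": joint speeds; "tau": joint torques, N m; "tcp_pos": TCP position; "orientation": TCP orientation; "contact_force": force on the tool from outside, world axes, zero at the start; "moment": the same for the moment, N m; "grip_width": finger opening in m.
Only numpy, scipy, OpenCV 4.12 (cv2) and the standard library are available. Lean on these libraries where they do the work, as an engineer would, in place of code of your own. Each camera call takes 0.05 s, during which the arm holds its last target.

## Working session

There is one attempt and no reset: what is moved stays moved. The work goes in short steps, Python scripts to look and compute and a tool call to move; the robot and the scene stay as the last step left them, time stands still between calls to the robot, and variables do not carry over. Pictures are saved under pics/ and viewed, and the job is handed in when it is done.

Besides the shell and the picture viewer there is one more tool, called after "Emit:" in YAML: its name, and indented under it one key for each argument. drive_tool: Moves the arm, as the interface text tells. Scaled input: -1 to 1 covers 20 mm each way for a shift and 8 degrees each way for a turn. Its arguments: {"type":"object","properties":{"commands":{"type":"array","items":{"type":"object","properties":{"rx":{"type":"number"},"ry":{"type":"number"},"rz":{"type":"number"},"tx":{"type":"number"},"ty":{"type":"number"},"tz":{"type":"number"},"grip":{"type":"number"}}}},"grip_force":{"type":"number"}},"required":["commands"]}

```bash
mkdir -p pics; ls; cat > h.py <<'E'
import numpy as np, cv2
from bench import status, eyes, workorder, spotter, r
def grab(n):
    s=status.get_obs(); f=eyes.grab_frame(n); return s,f
def pt(f,u,v,z=None,w=2):
    u0,v0=int(round(u)),int(round(v))
    if z is None:
        p=f['range_z'][v0-w:v0+w+1,u0-w:u0+w+1]; z=np.median(p[p>0])
    c=np.array([(u-f['cx'])/f['fx']*z,(v-f['cy'])/f['fy']*z,z,1]); return (f['T']@c)[:3]
def ray_at(f,u,v,h):
    d=f['T'][:3,:3]@np.array([(u-f['cx'])/f['fx'],(v-f['cy'])/f['fy'],1]); o=f['T'][:3,3]
    return o+d*(h-o[2])/d[2]
E
python3 - <<'E'
from h import *
s=status.get_obs(); print(s)
for n in ['scene','top']:
    f=eyes.grab_frame(n); cv2.imwrite(f'pics/{n}0.png',f['frame']); print(n,f['T'].round(3).tolist(),f['fx'])
    for t in ['wheel_hub','wheel_handle','blade','pivot','lens','lens_grip','car','loco','case','jar','tray','driver']:
        for b in spotter.boxes_of(n,t)[:2]:
            u,v=b['position'][0]*560,b['position'][1]*420
            print(t,round(b['confidence'],2),round(u),round(v),pt(f,u,v).round(3))
E
```

```text
pics
{'clock': 0.0, 'joints': array([ 1.13391748,  0.47775681,  0.02233661,  1.55644895, -0.0115042 ,
        1.10928517, -0.08311035]), 'qvel': array([ 1.31644063e-03, -4.93122075e-05, -6.16863427e-04,  4.79377590e-04,
        4.31912961e-04,  1.48840223e-04,  1.22664822e-03]), 'tau': array([-4.57132901e-04, -5.96451974e+01,  1.60766412e+00, -2.81197840e+01,
        1.24962896e-02,  9.34459706e-03, -4.86027986e-06]), 'tcp_pos': array([ 0.21774989, -0.63829556,  0.23035573]), 'orientation': array([-3.09753762e+00, -5.13858812e-01,  6.47194444e-04]), 'contact_force': array([-0.51429161,  0.18397874, -0.00164444]), 'moment': array([-0.03853654,  0.03048324,  0.01899872]), 'grip_width': 0.0854377760868443}
scene [[0.506, 0.671, -0.542, 1.153], [0.862, -0.404, 0.305, -0.36], [-0.015, -0.622, -0.783, 1.045], [0.0, 0.0, 0.0, 1.0]] 429.19399581298495
wheel_hub 0.82 261 240 [ 0.487 -0.057  0.033]
wheel_hub 0.47 357 207 [0.634 0.155 0.203]
wheel_handle 0.5 208 215 [ 0.481 -0.188  0.226]
wheel_handle 0.4 138 256 [ 0.355 -0.38   0.032]
blade 0.76 260 241 [ 0.488 -0.058  0.033]
pivot 0.73 342 23
[... 576 characters left out ...]
0.011, -0.135, -0.991, 1.209], [0.0, 0.0, 0.0, 1.0]] 435.38214238023926
wheel_hub 0.71 286 215 [ 0.518 -0.053  0.172]
wheel_handle 0.4 346 229 [ 0.472 -0.182  0.248]
wheel_handle 0.29 328 218 [ 0.503 -0.148  0.214]
blade 0.75 286 216 [ 0.515 -0.053  0.172]
blade 0.74 194 171 [0.624 0.162 0.204]
pivot 0.87 202 159 [0.651 0.143 0.204]
lens 0.76 195 169 [0.627 0.159 0.204]
lens_grip 0.76 197 170 [0.626 0.156 0.204]
lens_grip 0.73 401 154 [ 0.684 -0.368  0.083]
car 0.96 314 282 [ 0.354 -0.125  0.061]
loco 0.6 193 289 [0.344 0.191 0.054]
case 0.92 119 191 [0.615 0.395 0.032]
tray 0.56 409 219 [ 0.516 -0.393  0.032]
driver 0.78 408 280 [ 0.351 -0.38   0.034]
driver 0.66 194 289 [0.345 0.19  0.054]
```

View pics/scene0.png

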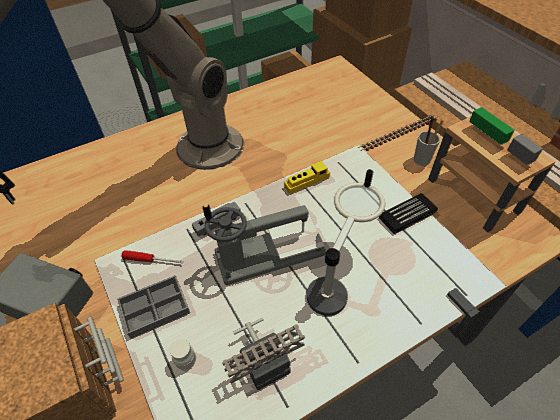

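View pics/top0.png

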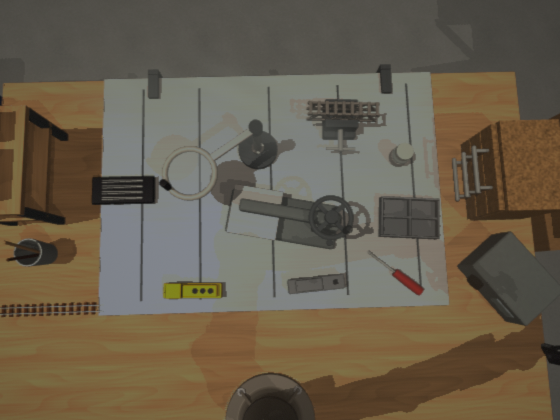

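```bash
python3 - <<'E'
from h import *
def cloud(f):
    z=f['range_z']; v,u=np.mgrid[:420,:560]; 
    c=np.stack([(u-f['cx'])/f['fx']*z,(v-f['cy'])/f['fy']*z,z,np.ones_like(z)],-1)
    P=(c@f['T'].T)[...,:3]; P[z<=0]=np.nan; return P
def circ(p):
    A=np.c_[2*p[:,:2],np.ones(len(p))]; b=(p[:,:2]**2).sum(1); x=np.linalg.lstsq(A,b,rcond=None)[0]
    return x[:2],np.sqrt(x[2]+x[0]**2+x[1]**2)
for n in ['top','scene']:
    f=eyes.grab_frame(n); P=cloud(f).reshape(-1,3)
    def box(x0,x1,y0,y1,z0,z1):
        m=(P[:,0]>x0)&(P[:,0]<x1)&(P[:,1]>y0)&(P[:,1]<y1)&(P[:,2]>z0)&(P[:,2]<z1); return P[m]
    w=box(.4,.6,-.25,-.08,.196,.212); h=box(.4,.6,-.25,-.08,.222,.275)
    c=w[:,:2].mean(0)
    for i in range(4):
        d=np.hypot(*(w[:,:2]-c).T); q=w[(d>.038)&(d<.058)]; c,_=circ(q)
    mm=(w[:,:2].min(0)+w[:,:2].max(0))/2
    print(n,'wheel',c.round(4),mm.round(4),np.ptp(w[:,:2],axis=0).round(3),len(w)); print(' handle',len(h),h.mean(0).round(4),h.min(0).round(3),h.max(0).round(3))
    l=box(.5,.75,.06,.3,.196,.212); g=box(.5,.8,.1,.3,.222,.275)
    c=np.array([.625,.155])
    for i in range(4):
        d=np.hypot(*(l[:,:2]-c).T); q=l[(d>.055)&(d<.07)]; c,rr=circ(q)
    print(' lens',c.round(4),rr,len(q)); 
    if len(g): print(' grip',len(g),g.mean(0).round(4),g.min(0).round(3),g.max(0).round(3))
    a=box(.45,.65,-.08,.12,.16,.182); print(' arm',len(a),a.min(0).round(3),a.max(0).round(3))
    pts=a[:,:2]; mu=pts.mean(0); U=np.linalg.svd(pts-mu)[2][0] if len(a)<5000 else 0; print(mu,U, ((pts-mu)@U).min(),((pts-mu)@U).max())
    p=box(.63,.75,-.05,.1,.19,.23); print(' pivot',len(p),p.mean(0).round(4),p.min(0).round(3),p.max(0).round(3))
    cv2.imwrite(f'pics/{n}c.png',cv2.resize(f['frame'][130:280,130:400] if n=='top' else f['frame'][150:320,180:400],None,fx=2.9,fy=2.9,interpolation=2))
E
```

```text
top wheel [ 0.5054 -0.1559] [ 0.5063 -0.1563] [0.105 0.103] 847
 handle 44 [ 0.471  -0.1831  0.2472] [ 0.464 -0.194  0.225] [ 0.481 -0.178  0.259]
 lens [0.6232 0.1617] 0.06110508574282347 618
 grip 84 [0.5851 0.2199 0.25  ] [0.578 0.213 0.223] [0.595 0.232 0.261]
 arm 748 [ 0.507 -0.08   0.16 ] [0.562 0.06  0.179]
[ 0.5336178  -0.01078338] [-0.19881182 -0.98003768] -0.0714432568307171 0.07205140204745163
 pivot 488 [0.704  0.0442 0.2095] [ 0.659 -0.001  0.19 ] [0.743 0.1   0.22 ]
scene wheel [ 0.5088 -0.1577] [ 0.5071 -0.1575] [0.105 0.104] 692
 handle 78 [ 0.4782 -0.1885  0.2402] [ 0.47  -0.196  0.222] [ 0.483 -0.179  0.258]
 lens [0.6242 0.1652] 0.06034480838171336 518
 grip 93 [0.59   0.2182 0.2442] [0.578 0.211 0.223] [0.598 0.229 0.259]
 arm 578 [ 0.509 -0.08   0.16 ] [0.563 0.059 0.177]
[ 0.5393085  -0.01240006] [-0.19941772 -0.97991457] -0.07082988971062311 0.0709765768028131
 pivot 437 [0.7111 0.0381 0.2087] [ 0.659 -0.003  0.19 ] [0.744 0.1   0.22 ]
```

View pics/topc.png

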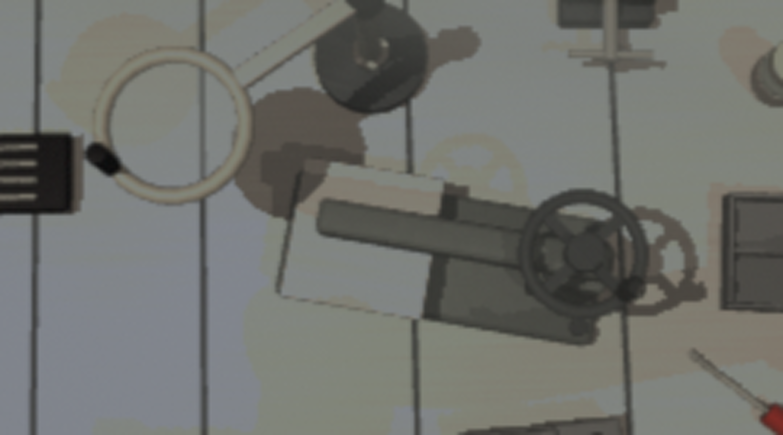

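View pics/scenec.png

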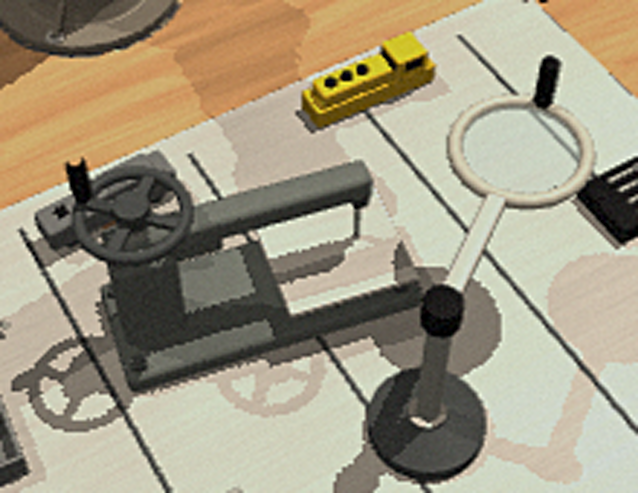

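Emit:
drive_tool:
  commands:
    - {"tx":0.55,"ty":0.98,"tz":0.7,"grip":-1}
    - {"tx":0.55,"ty":0.98,"tz":0.7}
    - {"tx":0.55,"ty":0.98,"tz":0.7}
    - {"tx":0.55,"ty":0.98,"tz":0.7}
    - {"tx":0.55,"ty":0.98,"tz":0.7}
    - {"tx":0.55,"ty":0.98}
    - {"tx":0.55,"ty":0.98}
    - {"tx":0.55,"ty":0.98}
    - {"tx":0.55,"ty":0.98}
    - {"tx":0.55,"ty":0.98}
  grip_force: 40

```text
validation failed for argument at $.co...
```

Emit:
drive_tool:
  commands:
    - {"tx":0.55,"ty":0.98}
    - {"tx":0.55,"ty":0.98}
    - {"tx":0.55,"ty":0.98}
    - {"tx":0.55,"ty":0.98}
    - {"tx":0.55,"ty":0.98}
    - {"tx":0.55,"ty":0.98}
    - {"tx":0.55,"ty":0.98}
    - {"tx":0.55,"ty":0.98}
    - {"tx":0.55,"ty":0.98}
    - {"tx":0.55,"ty":0.98}

```text
validation failed for argument at $.co...
```

Emit:
drive_tool:
  commands:
    - {"tx":0.55,"ty":0.98}
    - {"tx":0.55,"ty":0.98}
    - {"tx":0.55,"ty":0.98}
    - {}
    - {}

```text
validation failed for argument at $.co...
```

Emit:
drive_tool:
  commands:
    - {"tx":0.55,"ty":0.98,"tz":0.7,"rx":0,"ry":0,"rz":0,"grip":-1}
    - {"tx":0.55,"ty":0.98,"tz":0.7,"rx":0,"ry":0,"rz":0,"grip":-1}
    - {"tx":0.55,"ty":0.98,"tz":0.7,"rx":0,"ry":0,"rz":0,"grip":-1}
    - {"tx":0.55,"ty":0.98,"tz":0.7,"rx":0,"ry":0,"rz":0,"grip":-1}
    - {"tx":0.55,"ty":0.98,"tz":0.7,"rx":0,"ry":0,"rz":0,"grip":-1}
  grip_force: 40

```text
clock: 2.02
tcp_pos: [0.274, -0.5393, 0.3026]
orientation: [3.098, 0.515, 0.001]
contact_force: [0.5, -0.4, -0.3]
grip_width: 0.0853
```

Emit:
drive_tool:
  commands:
    - {"tx":0.55,"ty":0.98,"tz":0,"rx":0,"ry":0,"rz":0,"grip":-1}
    - {"tx":0.55,"ty":0.98,"tz":0,"rx":0,"ry":0,"rz":0,"grip":-1}
    - {"tx":0.55,"ty":0.98,"tz":0,"rx":0,"ry":0,"rz":0,"grip":-1}
    - {"tx":0.55,"ty":0.98,"tz":0,"rx":0,"ry":0,"rz":0,"grip":-1}
    - {"tx":0.55,"ty":0.98,"tz":0,"rx":0,"ry":0,"rz":0,"grip":-1}
    - {"tx":0.55,"ty":0.98,"tz":0,"rx":0,"ry":0,"rz":0,"grip":-1}
    - {"tx":0.55,"ty":0.98,"tz":0,"rx":0,"ry":0,"rz":0,"grip":-1}
    - {"tx":0.55,"ty":0.98,"tz":0,"rx":0,"ry":0,"rz":0,"grip":-1}
    - {"tx":0.55,"ty":0.98,"tz":0,"rx":0,"ry":0,"rz":0,"grip":-1}
    - {"tx":0.55,"ty":0.98,"tz":0,"rx":0,"ry":0,"rz":0,"grip":-1}

```text
clock: 3.28
tcp_pos: [0.3831, -0.3433, 0.3007]
orientation: [-3.099, -0.514, 0.001]
contact_force: [-0.4, 1.0, 0.2]
grip_width: 0.0853
```

Emit:
drive_tool:
  commands:
    - {"tx":0.55,"ty":0.98,"tz":0,"rx":0,"ry":0,"rz":0,"grip":-1}
    - {"tx":0.55,"ty":0.98,"tz":0,"rx":0,"ry":0,"rz":0,"grip":-1}
    - {"tx":0.55,"ty":0.98,"tz":0,"rx":0,"ry":0,"rz":0,"grip":-1}
    - {"tx":0.55,"ty":0.98,"tz":0,"rx":0,"ry":0,"rz":0,"grip":-1}
    - {"tx":0.55,"ty":0.98,"tz":0,"rx":0,"ry":0,"rz":0,"grip":-1}
    - {"tx":0.55,"ty":0.98,"tz":0,"rx":0,"ry":0,"rz":0,"grip":-1}
    - {"tx":0.55,"ty":0.98,"tz":0,"rx":0,"ry":0,"rz":0,"grip":-1}
    - {"tx":0.55,"ty":0.98,"tz":0,"rx":0,"ry":0,"rz":0,"grip":-1}
    - {"tx":0,"ty":0,"tz":0,"rx":0,"ry":0,"rz":0,"grip":-1}

```text
clock: 4.4
tcp_pos: [0.4712, -0.1858, 0.3008]
orientation: [-3.098, -0.52, 0.001]
contact_force: [0.9, -0.5, 0.1]
grip_width: 0.0851
```

Wrist camera check of handle position.

```bash
cat >> h.py <<'E'
from scipy.spatial.transform import Rotation as R
def wcloud(s,f):
    z=f['range_z']; v,u=np.mgrid[:420,:560]; a=(u-f['cx'])/f['fx']; b=(v-f['cy'])/f['fy']; t=np.hypot(a,b)+1e-9
    k=np.tan(np.minimum(t,1.5))/t
    c=np.stack([a*k*z,b*k*z,z,np.ones_like(z)],-1)
    T=np.eye(4); T[:3,:3]=R.from_rotvec(s['orientation']).as_matrix(); T[:3,3]=s['tcp_pos']
    P=(c@(T@f['T_tool_cam']).T)[...,:3]; P[z<=0]=np.nan; return P
E
python3 - <<'E'
from h import *
s,f=grab('wrist'); cv2.imwrite('pics/w1.png',f['frame']); P=wcloud(s,f).reshape(-1,3)
m=(abs(P[:,0]-.475)<.04)&(abs(P[:,1]+.187)<.04)&(P[:,2]>.222)&(P[:,2]<.265); q=P[m]; print(len(q),q.min(0),q.max(0),np.median(q,0))
t=q[q[:,2]>.250]; print(len(t),t.min(0),t.max(0),t.mean(0))
m=(abs(P[:,0]-.507)<.065)&(abs(P[:,1]+.157)<.065)&(P[:,2]>.197)&(P[:,2]<.212); q=P[m]; print(len(q),q.min(0),q.max(0))
E
```

```text
594 [ 0.46425534 -0.19624984  0.22221411] [ 0.48169437 -0.17847276  0.25741692] [ 0.47869577 -0.1846601   0.25066102]
313 [ 0.46425534 -0.19589782  0.25000668] [ 0.48153133 -0.17857606  0.25741692] [ 0.47544608 -0.18628335  0.25328977]
7428 [ 0.4539631  -0.2101224   0.19731106] [ 0.55836985 -0.10459147  0.21199986]
```

View pics/w1.png

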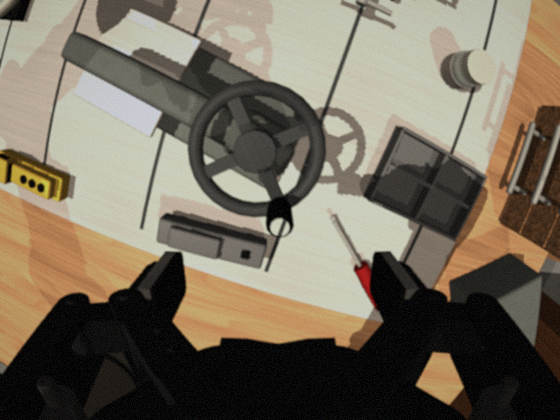

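Emit:
drive_tool:
  commands:
    - {"tx":0.1,"ty":-0.05,"tz":-0.8,"rx":0,"ry":0,"rz":0,"grip":-1}
    - {"tx":0,"ty":0,"tz":-0.8,"rx":0,"ry":0,"rz":0,"grip":-1}
    - {"tx":0,"ty":0,"tz":-0.8,"rx":0,"ry":0,"rz":0,"grip":-1}
    - {"tx":0,"ty":0,"tz":-0.8,"rx":0,"ry":0,"rz":0,"grip":-1}
    - {"tx":0,"ty":0,"tz":-0.7,"rx":0,"ry":0,"rz":0,"grip":-1}
    - {"tx":0,"ty":0,"tz":0,"rx":0,"ry":0,"rz":0,"grip":-1}

```text
clock: 5.2
tcp_pos: [0.4722, -0.1888, 0.222]
orientation: [-3.098, -0.514, 0.003]
contact_force: [0.1, -0.7, 0.9]
grip_width: 0.0856
```

Emit:
drive_tool:
  commands:
    - {"tx":0,"ty":0,"tz":0,"rx":0,"ry":0,"rz":0,"grip":1}
    - {"tx":0,"ty":0,"tz":0,"rx":0,"ry":0,"rz":0,"grip":1}
    - {"tx":0,"ty":0,"tz":0,"rx":0,"ry":0,"rz":0,"grip":1}
    - {"tx":0,"ty":0,"tz":0,"rx":0,"ry":0,"rz":0,"grip":1}
    - {"tx":0,"ty":0,"tz":0,"rx":0,"ry":0,"rz":0,"grip":1}
    - {"tx":0,"ty":0,"tz":0,"rx":0,"ry":0,"rz":0,"grip":1}
    - {"tx":0,"ty":0,"tz":0,"rx":0,"ry":0,"rz":0,"grip":1}
    - {"tx":0,"ty":0,"tz":0,"rx":0,"ry":0,"rz":0,"grip":1}

```text
clock: 6.2
tcp_pos: [0.4731, -0.1888, 0.2236]
orientation: [-3.099, -0.514, -0.001]
contact_force: [-1.3, 2.7, 5.0]
grip_width: 0.0171
```

```bash
python3 - <<'E'
import numpy as np
a=np.radians(223.3-12*np.arange(0,16)); p=45*np.c_[np.cos(a),np.sin(a)]
d=np.diff(p,axis=0)/20
for k,x in enumerate(d): print(k,np.degrees(a[k+1]).round(1),x.round(3),((p[k+1])+[506,-157.3]).round(1))
E
```

```text
0 211.3 [-0.285  0.374] [ 467.5 -180.7]
1 199.3 [-0.201  0.425] [ 463.5 -172.2]
2 187.3 [-0.108  0.458] [ 461.4 -163. ]
3 175.3 [-0.011  0.47 ] [ 461.2 -153.6]
4 163.3 [0.087 0.462] [ 462.9 -144.4]
5 151.3 [0.182 0.434] [ 466.5 -135.7]
6 139.3 [0.268 0.387] [ 471.9 -128. ]
7 127.3 [0.342 0.323] [ 478.7 -121.5]
8 115.3 [0.402 0.244] [ 486.8 -116.6]
9 103.3 [0.444 0.155] [ 495.6 -113.5]
10 91.3 [0.467 0.06 ] [ 505.  -112.3]
11 79.3 [ 0.469 -0.039] [ 514.4 -113.1]
12 67.3 [ 0.451 -0.135] [ 523.4 -115.8]
13 55.3 [ 0.413 -0.226] [ 531.6 -120.3]
14 43.3 [ 0.357 -0.307] [ 538.7 -126.4]
```

Emit:
drive_tool:
  commands:
    - {"tx":-0.28,"ty":0.37,"tz":0,"rx":0,"ry":0,"rz":0,"grip":1}
    - {"tx":-0.2,"ty":0.43,"tz":0,"rx":0,"ry":0,"rz":0,"grip":1}
    - {"tx":-0.11,"ty":0.46,"tz":0,"rx":0,"ry":0,"rz":0,"grip":1}

```text
clock: 6.58
tcp_pos: [0.4604, -0.1646, 0.2237]
orientation: [3.098, 0.512, -0.001]
contact_force: [-0.3, -3.8, 5.5]
grip_width: 0.0171
```

Emit:
drive_tool:
  commands:
    - {"tx":-0.01,"ty":0.47,"tz":0,"rx":0,"ry":0,"rz":0,"grip":1}
    - {"tx":0.09,"ty":0.46,"tz":0,"rx":0,"ry":0,"rz":0,"grip":1}
    - {"tx":0.18,"ty":0.43,"tz":0,"rx":0,"ry":0,"rz":0,"grip":1}

```text
clock: 6.95
tcp_pos: [0.4644, -0.1365, 0.2236]
orientation: [3.099, 0.513, -0.005]
contact_force: [-5.8, -1.0, 11.2]
grip_width: 0.0167
```

Emit:
drive_tool:
  commands:
    - {"tx":0.27,"ty":0.39,"tz":0,"rx":0,"ry":0,"rz":0,"grip":1}
    - {"tx":0.34,"ty":0.32,"tz":0,"rx":0,"ry":0,"rz":0,"grip":1}
    - {"tx":0.4,"ty":0.24,"tz":0,"rx":0,"ry":0,"rz":0,"grip":1}

```text
clock: 7.32
tcp_pos: [0.4852, -0.1158, 0.2237]
orientation: [-3.098, -0.516, 0.004]
contact_force: [-4.9, 3.1, 10.0]
grip_width: 0.0169
```

Emit:
drive_tool:
  commands:
    - {"tx":0.44,"ty":0.15,"tz":0.05,"rx":0,"ry":0,"rz":0,"grip":1}
    - {"tx":0.33,"ty":0.06,"tz":0,"rx":0,"ry":0,"rz":0,"grip":1}
    - {"tx":0,"ty":0,"tz":0,"rx":0,"ry":0,"rz":0,"grip":1}

```text
clock: 7.7
tcp_pos: [0.5019, -0.1117, 0.2241]
orientation: [-3.097, -0.516, 0.001]
contact_force: [-1.1, 5.1, 4.2]
grip_width: 0.0171
```

Emit:
drive_tool:
  commands:
    - {"tx":0.2,"ty":0.01,"tz":0,"rx":0,"ry":0,"rz":0,"grip":1}
    - {"tx":0,"ty":0,"tz":0,"rx":0,"ry":0,"rz":0,"grip":1}

```text
clock: 7.95
tcp_pos: [0.5057, -0.1116, 0.2241]
orientation: [-3.097, -0.516, 0.001]
contact_force: [-1.9, 5.4, 4.6]
grip_width: 0.0162
```

Emit:
drive_tool:
  commands:
    - {"tx":0.2,"ty":0.01,"tz":0,"rx":0,"ry":0,"rz":0,"grip":1}
    - {"tx":0,"ty":0,"tz":0,"rx":0,"ry":0,"rz":0,"grip":1}

```text
clock: 8.2
tcp_pos: [0.5097, -0.1118, 0.2242]
orientation: [-3.098, -0.515, 0.0]
contact_force: [-1.7, 5.0, 3.8]
grip_width: 0.0171
```

Emit:
drive_tool:
  commands:
    - {"tx":0.2,"ty":-0.02,"tz":0,"rx":0,"ry":0,"rz":0,"grip":1}
    - {"tx":0,"ty":0,"tz":0,"rx":0,"ry":0,"rz":0,"grip":1}

```text
clock: 8.45
tcp_pos: [0.5137, -0.1125, 0.2241]
orientation: [-3.098, -0.515, 0.0]
contact_force: [-1.5, 5.6, 2.7]
grip_width: 0.0167
```

Emit:
drive_tool:
  commands:
    - {"tx":0.2,"ty":-0.03,"tz":0,"rx":0,"ry":0,"rz":0,"grip":1}
    - {"tx":0,"ty":0,"tz":0,"rx":0,"ry":0,"rz":0,"grip":1}

```text
clock: 8.7
tcp_pos: [0.5169, -0.1131, 0.224]
orientation: [-3.098, -0.515, 0.003]
contact_force: [-4.2, 5.3, 4.7]
grip_width: 0.0169
```

Emit:
drive_tool:
  commands:
    - {"tx":0.2,"ty":-0.04,"tz":0,"rx":0,"ry":0,"rz":0,"grip":1}
    - {"tx":0,"ty":0,"tz":0,"rx":0,"ry":0,"rz":0,"grip":1}

```text
clock: 8.95
tcp_pos: [0.5202, -0.114, 0.2238]
orientation: [-3.097, -0.514, 0.005]
contact_force: [-5.8, 4.6, 6.4]
grip_width: 0.0167
```

Emit:
drive_tool:
  commands:
    - {"tx":0.2,"ty":-0.06,"tz":0,"rx":0,"ry":0,"rz":0,"grip":1}
    - {"tx":0,"ty":0,"tz":0,"rx":0,"ry":0,"rz":0,"grip":1}

```text
clock: 9.2
tcp_pos: [0.5236, -0.1152, 0.2237]
orientation: [-3.097, -0.514, 0.008]
contact_force: [-8.4, 5.4, 6.7]
grip_width: 0.0169
```

Emit:
drive_tool:
  commands:
    - {"tx":0,"ty":0,"tz":0,"rx":0,"ry":0,"rz":0,"grip":-1}
    - {"tx":0,"ty":0,"tz":0,"rx":0,"ry":0,"rz":0,"grip":-1}
    - {"tx":0,"ty":0,"tz":0,"rx":0,"ry":0,"rz":0,"grip":-1}
    - {"tx":0,"ty":0,"tz":0,"rx":0,"ry":0,"rz":0,"grip":-1}
    - {"tx":0,"ty":0,"tz":0,"rx":0,"ry":0,"rz":0,"grip":-1}
    - {"tx":0,"ty":0,"tz":0,"rx":0,"ry":0,"rz":0,"grip":-1}

```text
clock: 9.95
tcp_pos: [0.526, -0.1161, 0.2243]
orientation: [3.099, 0.514, 0.0]
contact_force: [0.7, 0.7, 0.6]
grip_width: 0.0855
```

Emit:
drive_tool:
  commands:
    - {"tx":0,"ty":0,"tz":0.8,"rx":0,"ry":0,"rz":0,"grip":-1}
    - {"tx":0,"ty":0,"tz":0.9,"rx":0,"ry":0,"rz":0,"grip":-1}
    - {"tx":0,"ty":0,"tz":0.9,"rx":0,"ry":0,"rz":0,"grip":-1}
    - {"tx":0,"ty":0,"tz":0.9,"rx":0,"ry":0,"rz":0,"grip":-1}
    - {"tx":0,"ty":0,"tz":0.3,"rx":0,"ry":0,"rz":0,"grip":-1}
    - {"tx":0,"ty":0,"tz":0,"rx":0,"ry":0,"rz":0,"grip":-1}

```text
clock: 10.7
tcp_pos: [0.5262, -0.1161, 0.3009]
orientation: [3.099, 0.514, 0.002]
contact_force: [0.2, 0.5, -1.1]
grip_width: 0.0851
```

```bash
python3 - <<'E'
from h import *
s,f=grab('wrist'); cv2.imwrite('pics/w2.png',f['frame']); P=wcloud(s,f).reshape(-1,3); print(s['tcp_pos'],s['contact_force'],s['grip_width'])
m=(abs(P[:,0]-.515)<.05)&(abs(P[:,1]+.113)<.04)&(P[:,2]>.222)&(P[:,2]<.265); q=P[m]; print(len(q),q.min(0),q.max(0))
s,f=grab('scene'); cv2.imwrite('pics/s2.png',cv2.resize(f['frame'][130:350,150:450],None,fx=2.6,fy=2.6)); z=f['range_z']
v,u=np.mgrid[:420,:560]
c=np.stack([(u-f['cx'])/f['fx']*z,(v-f['cy'])/f['fy']*z,z,np.ones_like(z)],-1); P=(c@f['T'].T)[...,:3]
def sel(x0,x1,y0,y1,z0,z1):
    return P[(P[...,0]>x0)&(P[...,0]<x1)&(P[...,1]>y0)&(P[...,1]<y1)&(P[...,2]>z0)&(P[...,2]<z1)&(z>0)]
q=sel(.48,.56,-.15,-.08,.222,.262); print('handle scene',len(q), q.min(0) if len(q) else'',q.max(0) if len(q) else'')
q=sel(.66,.78,-.04,.06,.19,.23); g=sel(.55,.62,.19,.25,.222,.262)
print('grip',g.min(0),g.max(0))
dark=f['frame'].max(2)<70
q=P[dark&(P[...,0]>.66)&(P[...,0]<.78)&(P[...,1]>-.05)&(P[...,1]<.07)&(P[...,2]>.15)]; print('cap',len(q),q.min(0),q.max(0),np.median(q,0))
E
```

```text
[ 0.52617046 -0.11606251  0.30090274] [ 0.23679131  0.46182538 -1.07098448] 0.0851342377034541
622 [ 0.50589182 -0.12146849  0.222004  ] [ 0.52390171 -0.10402515  0.2571399 ]
handle scene 70 [ 0.51216504 -0.12235685  0.22228628] [ 0.52480203 -0.10305263  0.25881982]
grip [0.57643675 0.21103732 0.22260093] [0.59805638 0.22942745 0.25801725]
cap 228 [ 0.70935057 -0.00344349  0.15084253] [0.74369188 0.02941053 0.22003174] [0.73105105 0.00874385 0.21422241]
```

View pics/w2.png

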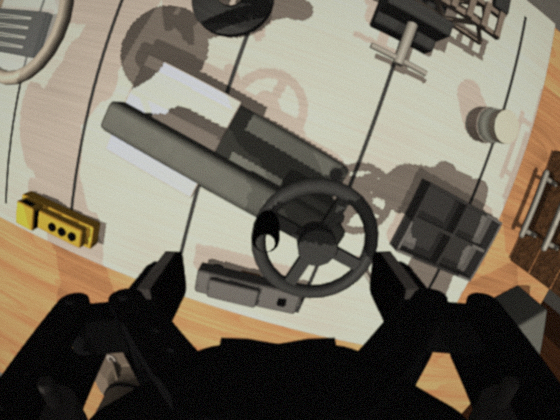

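View pics/s2.png

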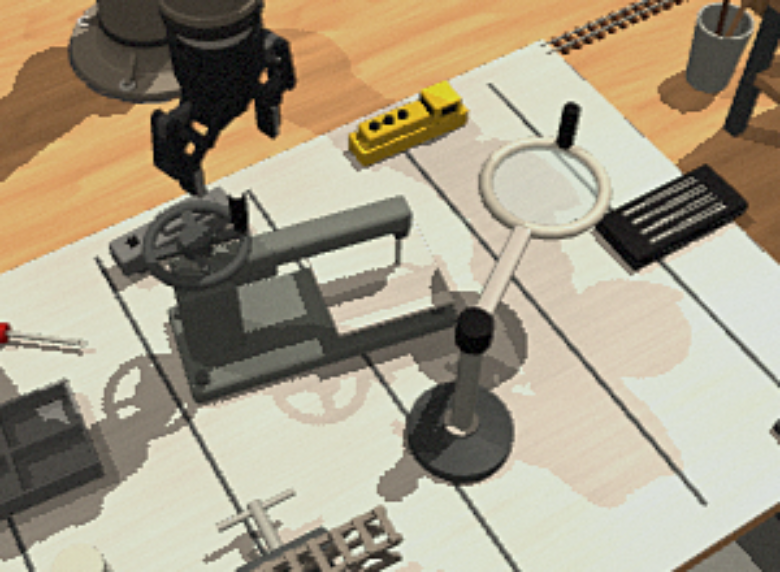

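Emit:
drive_tool:
  commands:
    - {"tx":0.18,"ty":0.98,"tz":0,"rx":0,"ry":0,"rz":0,"grip":-1}
    - {"tx":0.18,"ty":0.98,"tz":0,"rx":0,"ry":0,"rz":0,"grip":-1}
    - {"tx":0.18,"ty":0.98,"tz":0,"rx":0,"ry":0,"rz":0,"grip":-1}
    - {"tx":0.18,"ty":0.98,"tz":0,"rx":0,"ry":0,"rz":0,"grip":-1}
    - {"tx":0.18,"ty":0.98,"tz":0,"rx":0,"ry":0,"rz":0,"grip":-1}
    - {"tx":0.18,"ty":0.98,"tz":0,"rx":0,"ry":0,"rz":0,"grip":-1}
    - {"tx":0.18,"ty":0.98,"tz":0,"rx":0,"ry":0,"rz":0,"grip":-1}
    - {"tx":0.18,"ty":0.98,"tz":0,"rx":0,"ry":0,"rz":0,"grip":-1}
    - {"tx":0.18,"ty":0.98,"tz":0,"rx":0,"ry":0,"rz":0,"grip":-1}
    - {"tx":0.18,"ty":0.98,"tz":0,"rx":0,"ry":0,"rz":0,"grip":-1}

```text
clock: 12.05
tcp_pos: [0.5616, 0.0805, 0.2994]
orientation: [-3.099, -0.514, 0.003]
contact_force: [0.5, -0.2, -0.2]
grip_width: 0.0857
```

Emit:
drive_tool:
  commands:
    - {"tx":0.18,"ty":0.98,"tz":0,"rx":0,"ry":0,"rz":0,"grip":-1}
    - {"tx":0.18,"ty":0.98,"tz":0,"rx":0,"ry":0,"rz":0,"grip":-1}
    - {"tx":0.18,"ty":0.98,"tz":0,"rx":0,"ry":0,"rz":0,"grip":-1}
    - {"tx":0.18,"ty":0.98,"tz":0,"rx":0,"ry":0,"rz":0,"grip":-1}
    - {"tx":0.18,"ty":0.98,"tz":0,"rx":0,"ry":0,"rz":0,"grip":-1}
    - {"tx":0.18,"ty":0.98,"tz":0,"rx":0,"ry":0,"rz":0,"grip":-1}
    - {"tx":0.18,"ty":0.9,"tz":0,"rx":0,"ry":0,"rz":0,"grip":-1}
    - {"tx":0,"ty":0,"tz":0,"rx":0,"ry":0,"rz":0,"grip":-1}

```text
clock: 13.05
tcp_pos: [0.5869, 0.2177, 0.3002]
orientation: [-3.098, -0.518, 0.0]
contact_force: [-0.5, 0.2, -0.0]
grip_width: 0.0856
```

```bash
python3 - <<'E'
from h import *
s,f=grab('wrist'); cv2.imwrite('pics/w3.png',f['frame']); P=wcloud(s,f).reshape(-1,3); print(s['tcp_pos'],s['joints'].round(2))
m=(abs(P[:,0]-.587)<.03)&(abs(P[:,1]-.22)<.03)&(P[:,2]>.222)&(P[:,2]<.265); q=P[m]; print(len(q),q.min(0),q.max(0))
t=q[q[:,2]>.252]; print(len(t),t.min(0),t.max(0))
m=(abs(P[:,0]-.727)<.05)&(abs(P[:,1]-.012)<.05)&(P[:,2]>.18)&(P[:,2]<.23); q=P[m]; print('cap',len(q))
if len(q): print(q.min(0),q.max(0))
c=np.array([.624,.164])
for i in range(5):
    d=np.hypot(*(P[:,:2]-c).T); q=P[(d>.055)&(d<.07)&(P[:,2]>.2)&(P[:,2]<.212)]
    x=np.linalg.lstsq(np.c_[2*q[:,:2],np.ones(len(q))],(q[:,:2]**2).sum(1),rcond=None)[0]; c=x[:2]
print('lens',c,len(q))
E
```

```text
[0.58691461 0.2176662  0.30017352] [-0.1   0.38 -0.48  1.57  0.18  1.23 -1.85]
962 [0.5786331  0.21310953 0.2220902 ] [0.59633443 0.23070325 0.25949324]
659 [0.5786331  0.21310953 0.25203208] [0.59612211 0.23056251 0.25949324]
cap 1789
[ 0.68510779 -0.00205175  0.18014436] [0.7428646  0.06190467 0.21888531]
lens [0.62256815 0.17146715] 5343
```

View pics/w3.png

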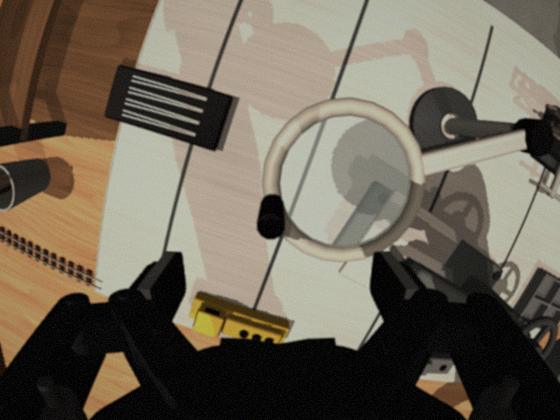

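Emit:
drive_tool:
  commands:
    - {"tx":0,"ty":0.2,"tz":-0.8,"rx":0,"ry":0,"rz":0,"grip":-1}
    - {"tx":0,"ty":0,"tz":-0.8,"rx":0,"ry":0,"rz":0,"grip":-1}
    - {"tx":0,"ty":0,"tz":-0.8,"rx":0,"ry":0,"rz":0,"grip":-1}
    - {"tx":0,"ty":0,"tz":-0.8,"rx":0,"ry":0,"rz":0,"grip":-1}
    - {"tx":0,"ty":0,"tz":-0.55,"rx":0,"ry":0,"rz":0,"grip":-1}
    - {"tx":0,"ty":0,"tz":0,"rx":0,"ry":0,"rz":0,"grip":-1}

```text
clock: 13.85
tcp_pos: [0.5867, 0.2192, 0.2242]
orientation: [3.099, 0.514, -0.003]
contact_force: [-0.3, 0.7, 0.3]
grip_width: 0.0855
```

Emit:
drive_tool:
  commands:
    - {"tx":0,"ty":0,"tz":0,"rx":0,"ry":0,"rz":0,"grip":1}
    - {"tx":0,"ty":0,"tz":0,"rx":0,"ry":0,"rz":0,"grip":1}
    - {"tx":0,"ty":0,"tz":0,"rx":0,"ry":0,"rz":0,"grip":1}
    - {"tx":0,"ty":0,"tz":0,"rx":0,"ry":0,"rz":0,"grip":1}
    - {"tx":0,"ty":0,"tz":0,"rx":0,"ry":0,"rz":0,"grip":1}
    - {"tx":0,"ty":0,"tz":0,"rx":0,"ry":0,"rz":0,"grip":1}
    - {"tx":0,"ty":0,"tz":0,"rx":0,"ry":0,"rz":0,"grip":1}

```text
clock: 14.72
tcp_pos: [0.5863, 0.2225, 0.2261]
orientation: [-3.095, -0.517, -0.001]
contact_force: [-2.4, 5.5, 2.6]
grip_width: 0.0168
```

```bash
python3 - <<'E'
import numpy as np
a=np.radians(124.2+3*np.arange(0,16)); p=250*np.c_[np.cos(a),np.sin(a)]
d=np.diff(p,axis=0)/20
for k,x in enumerate(d): print(k,np.degrees(a[k+1]).round(1),x.round(3),((p[k+1])+[728,14.5]).round(1))
E
```

```text
0 127.2 [-0.531 -0.382] [576.9 213.6]
1 130.2 [-0.511 -0.409] [566.6 205.4]
2 133.2 [-0.489 -0.435] [556.9 196.7]
3 136.2 [-0.465 -0.46 ] [547.6 187.5]
4 139.2 [-0.44  -0.484] [538.8 177.9]
5 142.2 [-0.414 -0.506] [530.5 167.7]
6 145.2 [-0.387 -0.527] [522.7 157.2]
7 148.2 [-0.359 -0.547] [515.5 146.2]
8 151.2 [-0.33  -0.565] [508.9 134.9]
9 154.2 [-0.3   -0.582] [502.9 123.3]
10 157.2 [-0.269 -0.596] [497.5 111.4]
11 160.2 [-0.238 -0.61 ] [492.8  99.2]
12 163.2 [-0.205 -0.621] [488.7  86.8]
13 166.2 [-0.173 -0.631] [485.2  74.1]
14 169.2 [-0.139 -0.639] [482.4  61.3]
```

Emit:
drive_tool:
  commands:
    - {"tx":-0.53,"ty":-0.38,"tz":0,"rx":0,"ry":0,"rz":0.375,"grip":1}
    - {"tx":-0.51,"ty":-0.41,"tz":0,"rx":0,"ry":0,"rz":0.375,"grip":1}
    - {"tx":-0.49,"ty":-0.44,"tz":0,"rx":0,"ry":0,"rz":0.375,"grip":1}
    - {"tx":0,"ty":0,"tz":0,"rx":0,"ry":0,"rz":0,"grip":1}

```text
clock: 15.22
tcp_pos: [0.5544, 0.1971, 0.226]
orientation: [-3.046, -0.76, 0.002]
contact_force: [-6.6, 3.1, 5.0]
grip_width: 0.0165
```

Emit:
drive_tool:
  commands:
    - {"tx":-0.46,"ty":-0.46,"tz":0,"rx":0,"ry":0,"rz":0.375,"grip":1}
    - {"tx":-0.44,"ty":-0.48,"tz":0,"rx":0,"ry":0,"rz":0.375,"grip":1}
    - {"tx":-0.41,"ty":-0.51,"tz":0,"rx":0,"ry":0,"rz":0.375,"grip":1}
    - {"tx":-0.39,"ty":-0.53,"tz":0,"rx":0,"ry":0,"rz":0.375,"grip":1}
    - {"tx":0,"ty":0,"tz":0,"rx":0,"ry":0,"rz":0,"grip":1}

```text
clock: 15.85
tcp_pos: [0.5201, 0.1572, 0.226]
orientation: [-2.95, -1.074, 0.003]
contact_force: [-10.0, 3.4, 7.0]
grip_width: 0.0167
```

Emit:
drive_tool:
  commands:
    - {"tx":-0.42,"ty":-0.5,"tz":0,"rx":0,"ry":0,"rz":0.375,"grip":1}
    - {"tx":-0.37,"ty":-0.54,"tz":0,"rx":0,"ry":0,"rz":0.375,"grip":1}
    - {"tx":-0.32,"ty":-0.58,"tz":0,"rx":0,"ry":0,"rz":0.375,"grip":1}
    - {"tx":-0.27,"ty":-0.6,"tz":0,"rx":0,"ry":0,"rz":0.375,"grip":1}
    - {"tx":0,"ty":0,"tz":0,"rx":0,"ry":0,"rz":0,"grip":1}

```text
clock: 16.48
tcp_pos: [0.4947, 0.1105, 0.226]
orientation: [2.826, 1.372, -0.0]
contact_force: [-3.9, -0.5, 6.2]
grip_width: 0.0169
```

Emit:
drive_tool:
  commands:
    - {"tx":-0.24,"ty":-0.61,"tz":0,"rx":0,"ry":0,"rz":0.375,"grip":1}
    - {"tx":-0.21,"ty":-0.62,"tz":0,"rx":0,"ry":0,"rz":0.375,"grip":1}
    - {"tx":-0.18,"ty":-0.63,"tz":0,"rx":0,"ry":0,"rz":0.375,"grip":1}
    - {"tx":0,"ty":0,"tz":0,"rx":0,"ry":0,"rz":0,"grip":1}

```text
clock: 16.98
tcp_pos: [0.4826, 0.0732, 0.226]
orientation: [2.709, 1.588, -0.0]
contact_force: [-2.4, -1.7, 5.9]
grip_width: 0.0171
```

```bash
cat > lens.py <<'E'
from h import *
import sys
for n in ['top','scene']:
    f=eyes.grab_frame(n); z=f['range_z']; v,u=np.mgrid[:420,:560]
    P=(np.stack([(u-f['cx'])/f['fx']*z,(v-f['cy'])/f['fy']*z,z,np.ones_like(z)],-1)@f['T'].T)[...,:3]
    br=(f['frame'].min(2)>60)&(z>0)&(P[...,2]>.192)&(P[...,2]<.215)
    Q=P[br]; c=np.array([.55,.06])
    for i in range(8):
        d=np.hypot(*(Q[:,:2]-c).T); q=Q[(d>.05)&(d<.072)]
        x=np.linalg.lstsq(np.c_[2*q[:,:2],np.ones(len(q))],(q[:,:2]**2).sum(1),rcond=None)[0]; c=x[:2]
    print(n,'lens',c.round(4),np.sqrt(x[2]+c@c).round(4),len(q))
    cv2.imwrite(f'pics/{n}_{sys.argv[1]}.png',cv2.resize(f['frame'][100:320,130:430],None,fx=2.6,fy=2.6))
E
python3 lens.py a
```

```text
top lens [0.5449 0.0577] 0.0583 405
scene lens [0.5463 0.0557] 0.0586 703
```

View pics/scene_a.png

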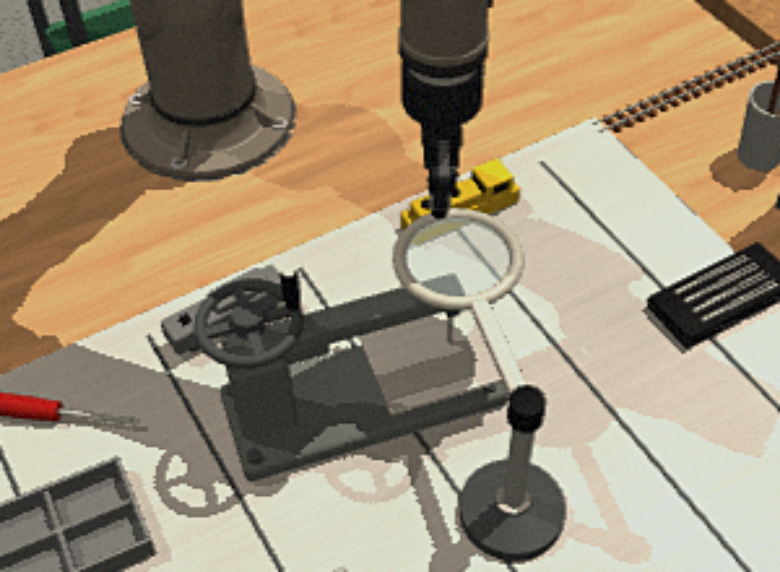

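View pics/top_a.png

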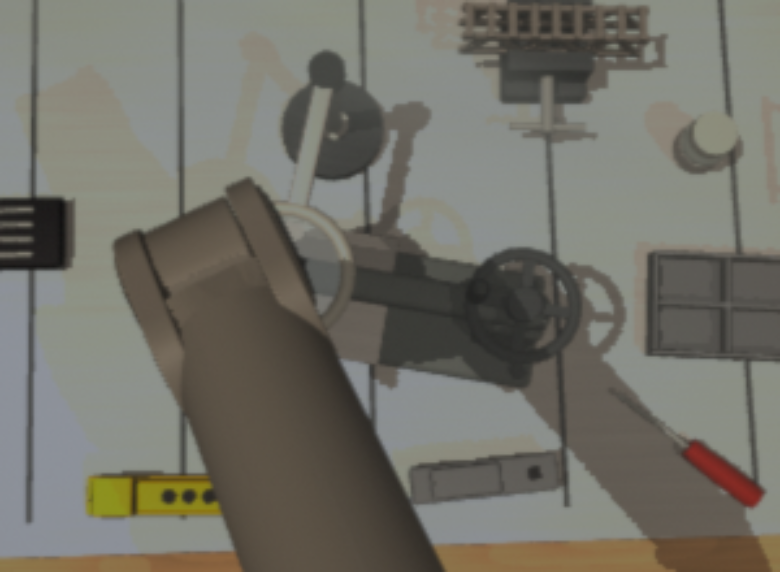

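Emit:
drive_tool:
  commands:
    - {"tx":-0.07,"ty":-0.28,"tz":0,"rx":0,"ry":0,"rz":0.15,"grip":1}
    - {"tx":-0.06,"ty":-0.22,"tz":0,"rx":0,"ry":0,"rz":0.15,"grip":1}
    - {"tx":0,"ty":0,"tz":0,"rx":0,"ry":0,"rz":0,"grip":1}
    - {"tx":0,"ty":0,"tz":0,"rx":0,"ry":0,"rz":0,"grip":1}

```text
clock: 17.58
tcp_pos: [0.4805, 0.0636, 0.226]
orientation: [2.674, 1.647, 0.002]
contact_force: [-0.6, 1.6, 6.8]
grip_width: 0.017
```

Emit:
drive_tool:
  commands:
    - {"tx":0,"ty":0,"tz":0,"rx":0,"ry":0,"rz":0,"grip":-1}
    - {"tx":0,"ty":0,"tz":0,"rx":0,"ry":0,"rz":0,"grip":-1}
    - {"tx":0,"ty":0,"tz":0,"rx":0,"ry":0,"rz":0,"grip":-1}
    - {"tx":0,"ty":0,"tz":0,"rx":0,"ry":0,"rz":0,"grip":-1}
    - {"tx":0,"ty":0,"tz":0,"rx":0,"ry":0,"rz":0,"grip":-1}
    - {"tx":0,"ty":0,"tz":0,"rx":0,"ry":0,"rz":0,"grip":-1}

```text
clock: 18.32
tcp_pos: [0.4798, 0.0637, 0.2253]
orientation: [2.675, 1.647, -0.0]
contact_force: [-0.4, -0.9, -0.5]
grip_width: 0.0856
```

Emit:
drive_tool:
  commands:
    - {"tx":0,"ty":0,"tz":0.8,"rx":0,"ry":0,"rz":0,"grip":-1}
    - {"tx":0,"ty":0,"tz":0.9,"rx":0,"ry":0,"rz":0,"grip":-1}
    - {"tx":0,"ty":0,"tz":0.9,"rx":0,"ry":0,"rz":0,"grip":-1}
    - {"tx":0,"ty":0,"tz":0.9,"rx":0,"ry":0,"rz":0,"grip":-1}
    - {"tx":0,"ty":0,"tz":0.5,"rx":0,"ry":0,"rz":0,"grip":-1}
    - {"tx":0,"ty":0,"tz":0,"rx":0,"ry":0,"rz":0,"grip":-1}

```text
clock: 19.08
tcp_pos: [0.4802, 0.0639, 0.3063]
orientation: [2.674, 1.646, 0.003]
contact_force: [-0.1, -0.8, -0.7]
grip_width: 0.0853
```

```bash
python3 lens.py b; python3 - <<'E'
from h import *
s,f=grab('wrist'); cv2.imwrite('pics/w4.png',f['frame']); P=wcloud(s,f).reshape(-1,3); print(s['tcp_pos'],s['contact_force'])
c=np.array([.548,.05])
for i in range(6):
    d=np.hypot(*(P[:,:2]-c).T); q=P[(d>.055)&(d<.072)&(P[:,2]>.198)&(P[:,2]<.212)]
    x=np.linalg.lstsq(np.c_[2*q[:,:2],np.ones(len(q))],(q[:,:2]**2).sum(1),rcond=None)[0]; c=x[:2]
print('lens',c,len(q))
E
```

```text
top lens [0.5434 0.0523] 0.0592 391
scene lens [0.5441 0.0487] 0.0585 705
[0.47950074 0.06362766 0.30497929] [-0.06244043  0.53784975 -0.00794943]
lens [0.54197693 0.05244276] 5145
```

View pics/w4.png

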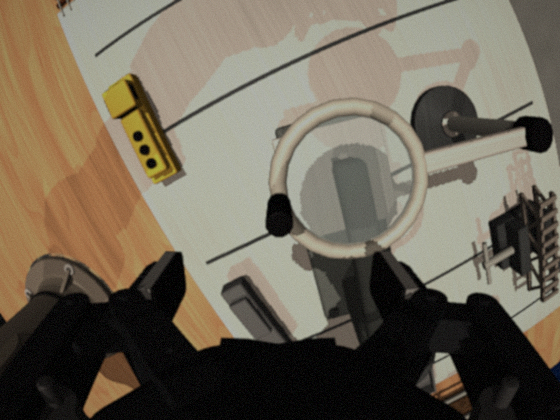

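View pics/scene_b.png

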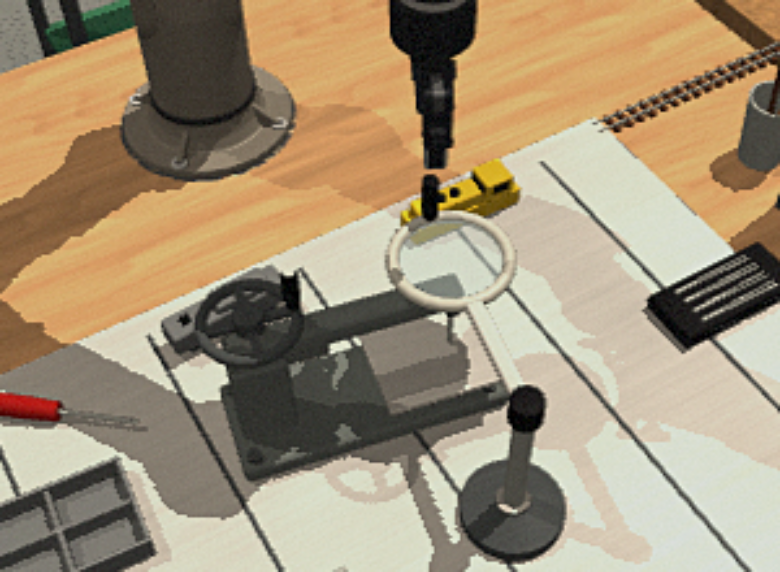

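```bash
python3 -c "
from h import *
print(workorder.hand_in())"
```

```text
the job is handed in; nothing more can be done
None
```

Both parts of the job are done, in the order asked, and I handed it in. The arm clock stood at about 19 s of the 64 s allowed.

- **Wheel:** I wound it clockwise by its handle. The force along x, roughly the pushing direction by then, rose from about 1.5 N to 8.4 N. I stopped there, about 0.2 rad past taut and well short of the 0.6 rad limit. After I let go, the wheel sprang back with its handle at (0.515, -0.113), in line with the saw arm, which is the taut position.
- **Magnifier:** I swung it anticlockwise by its grip, let go and raised the gripper clear, and it stayed put. The lens centre now reads about (0.543, 0.051) and the blade about (0.548, 0.049), so it is roughly 5 mm off centre.
- **Check disagreement:** The three cameras differ by about 2 to 4 mm on the lens centre. The blade position is worked out from the wheel hub and the saw arm's direction, because I did not measure the blade directly.
- **Other things on the plate:** I touched nothing else, and those visible in the last pictures look where they were. I did not measure them again. Just before hand-in the gripper was open above the grip, with no contact force beyond sensor noise.
- **Refused calls:** My first three move calls were refused because their rows were incomplete. Nothing moved on those.

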